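# Book a tub of plaster casts in at the counting station

## Robot

A 6-joint arm with a two-finger parallel gripper is mounted at the origin on a cart in front of the work surface, level with it; the furniture and walls round the work are solid. World frame = base frame: x ahead of the robot, y to its left, z up, the work surface at z = 0. Lengths are in m, angles in degrees, forces in N, time in s.
With the tool pointing down it reaches from about 0.325 to 0.85 m from the base axis. Payload 15.5 kg.
Tool frame: the origin (TCP) lies at the very end of the fingers, on their centre line; the grasp point (between the pads) lies arm.grip_depth behind it (arm.grip_depth is the distance from the TCP to the grasp point, in m); z points along the fingers, y is the line along which they close (so a half turn about z gives the same grasp; the last joint's range is limited). The gripper opens to 91 mm and grips with 3 to 60 N. Pads are 32 mm wide; open, the fingers measure 118 mm over their backs; the gripper's body (76 mm by 178 mm) begins 60 mm behind the grasp point.
Start: joints at [-79.842, 28.281, 77.091, -0, 74.628, -5.472], TCP at [0.168, -0.602, 0.214] pointing down, gripper open.
Joint ranges: [-166.48, 166.48], [-47.26, 123.95], [12.59, 153.08], [-70.14, 250.14], [6.76, 159.57], [-176.63, 176.63]. Speed limits (degrees/s): [108.29, 108.29, 147.25, 172.46, 172.46, 172.46].

## Interface

Orientations are given as a 3x3 rotation matrix whose columns are the frame's x, y, z axes.
In Python, from rig import arm gives the robot as it stands. Calls block until the motion is done:
- arm.move_to(position, orientation): joint-space move of the TCP to a pose.
- arm.move_l(position, orientation=None, feed=0.15): straight line of the TCP; orientation=None keeps the orientation; feed is the mean speed in m/s.
- arm.move_joints(angles): joint-space move.
- arm.grip(opening): finger opening in m; the grip force is fixed at half the most; returns when the fingers have stopped.
- arm.sleep(seconds).
- arm.solve_ik(position, orientation): joint angles nearest the present ones, or None.
- arm.snapshot(name): name is "scene" or "top"; returns the picture (480x640x3 uint8, red, green, blue); there is no depth.
- arm.get_calibration(name): a dict with "intrinsics" (3x3 intrinsics, pixels), "cam_to_world" (4x4, takes a point from camera to world coordinates). Camera axes: x right, y down, z forward; pixel columns grow to the right and rows downward; lengths in m; the calibration is good to about 2 mm. A picture is of the moment at which its call begins. get_calibration takes no time and is no camera call.
A pose or a line that the arm cannot do raises arm.Unreachable and nothing moves.
- arm.sign_off(): hands the job in; it is judged then, once.
Readings, each from a call of its own:
- arm.current_t(): time.
- arm.current_joint_positions(): joint angles.
- arm.current_dq(): joint speeds.
- arm.current_tau(): joint torques, N m.
- arm.current_ee_pos(): TCP position.
- arm.current_tool_rot(): TCP orientation.
- arm.current_force(): force on the tool from outside, world axes, zero at the start.
- arm.current_torque(): the same for the moment, N m.
- arm.current_width(): finger opening in m.
- arm.current_grasp_force(): force on a finger pad.
Only numpy, scipy, OpenCV 4.12 (cv2) and the standard library are available. Lean on these libraries where they do the work, as an engineer would, in place of code of your own. Each camera call takes 0.05 s, during which the arm holds its last target. There are 200 camera calls.

## Task

Book the small clear tub of casts (the one with the round purple label, standing against the green crate) in at the counting station: swing the camera arm well clear of the bay, set the tub down gently and flat in the bay between its rails with the labelled side facing the code reader, then swing the arm back over the tub until it is fully home against its stop. Carry the tub upright so that nothing spills, and leave the other things on the table where they stand.

Things in the scene. Friction and masses are not known exactly. Their poses are not given: they have to be found in the camera images.
- cast_tub: The tub to book in: clear, open, with white casts, 0.35 kg, 96 x 116 mm at the base, 108 (x) x 128 (y) mm over the rim, 119 mm tall. Origin: centre of its underside, z up. Grip a wall from above, one finger inside: walls 12 mm thick, their middles 42 mm from the centre in x, 52 mm in y; free inside down to 25 mm. Its +x wall starts 10 mm from the 200 mm high crate: no finger fits behind it.
- tub_label (a point): Middle of the tub's labelled side (round purple label), its -x side, 50 mm from the tub's centre, 60 mm up.
- station: Counting station, fixed; origin at table height under the bay's centre. Base plate x -80 to +144, y -70 to +134 mm, top at 16 mm. Bay: black mat, top at 18 mm, between steel rails (tops at 25 mm) 126 mm apart in x and 106 mm in y; the tub goes in with its long side along x, 5 mm free all round. The bay's -y side is open. The post of the camera arm stands at x 112, y 80 mm, 240 mm high.
- reader_window (a point): Middle of the amber window of the code reader, the grey housing on the +y side of the bay (150 mm wide, 160 mm high, inner face 58 mm from the bay's centre). White side shades, 140 mm high, stand 67 mm from the bay's centre at -x and +x, from y -45 to +65 mm. So a tub in the bay with its label to this window leaves room for fingers only at the wall across from the label.
- camera_arm (a joint): Hinge of the camera arm on its upright post, rad. 0: home against its stop, camera centred over the bay. It grows as the arm swings clockwise seen from above, over the reader to the station's +y side (at 1.2 the camera is well clear of the bay), up to 2.0. The hinge is stiff: the arm stays where it is left; the grip moves with about 1 N.
- camera_grip (a point): Middle of the red upright grip on top of the camera at the end of the arm: a round pin 17 mm thick, free from 240 to 294 mm above the table; this point is 266 mm up, 138 mm from the hinge. The camera below is 62 mm across, its lens 190 mm above the table.
- camera_hinge (a point): Point on the hinge axis of the camera arm, at the height of camera_grip.
- pigment_jar: Bystander, to be left where it is: jar of brown pigment with a black cap, 58 mm across, 96 mm tall. Origin at the centre of its underside.
- rabbit: Bystander, to be left where it is: white plaster rabbit, 77 mm tall. Origin at the centre of its underside.
- owl: Bystander, to be left where it is: white plaster owl, 60 mm tall. Origin at the centre of its underside.
- frog: Bystander, to be left where it is: white plaster frog, 76 mm long, 38 mm tall. Origin at the centre of its underside.

How it is judged:
By the outcome, as a careful person would: the job done as asked, in the order asked, and still so for the second after the job is handed in, with the robot touching nothing.
It also fails if it takes over 72 s, if anything falls off the work surface, if the arm or the gripper's body presses on something with over 40 N, if the wrist force passes 120 N, or if a joint passes its speed limit or range.

## Working session

There is one attempt and no reset: what is moved stays moved. The work goes in short steps, each a Python script; the robot and the scene stay as the last script left them, time stands still between calls to the robot, and variables do not carry over. Pictures are saved under pics/ and viewed, at most 11 in all, crops included, and the job is handed in when it is done.

```bash
mkdir -p pics; python3 - <<'E'
from rig import arm
import cv2,numpy as np
for n in("scene","top"):
    cv2.imwrite(f"pics/{n}0.png",arm.snapshot(n)[:,:,::-1])
    c=arm.get_calibration(n);print(n,np.round(c["intrinsics"],1).tolist(),np.round(c["cam_to_world"],4).tolist())
print(arm.grip_depth,arm.current_t(),arm.current_width(),arm.current_tool_rot())
E
```

```text
scene [[537.8, 0.0, 331.0], [0.0, 537.8, 241.9], [0.0, 0.0, 1.0]] [[-0.6854, -0.4796, 0.5479, -0.2563], [-0.728, 0.4678, -0.5012, 0.7677], [-0.0159, -0.7424, -0.6698, 1.0998], [0.0, 0.0, 0.0, 1.0]]
top [[444.2, 0.0, 315.6], [0.0, 444.2, 236.5], [0.0, 0.0, 1.0]] [[-0.0121, -0.9987, 0.0497, 0.435], [-0.9999, 0.0115, -0.0121, 0.06], [0.0115, -0.0499, -0.9987, 1.5247], [0.0, 0.0, 0.0, 1.0]]
0.0188 0.1 0.0911438354523778 [[ 9.63035076e-01  2.69375975e-01 -1.63220932e-04]
 [ 2.69375995e-01 -9.63034507e-01  1.05472970e-03]
 [ 1.26931453e-04 -1.05970950e-03 -9.99999430e-01]]
```

View pics/scene0.png

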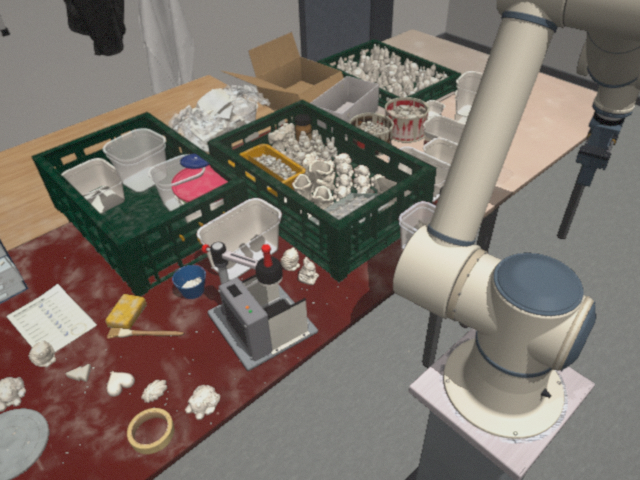

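View pics/top0.png

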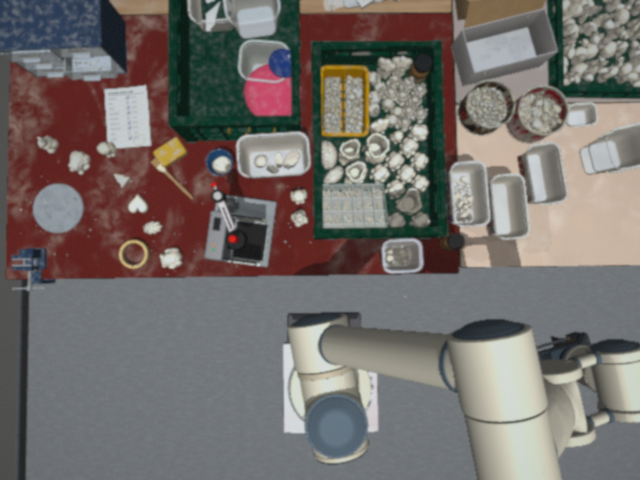

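The scene view shows the station at about (262,315). In the top view the station is at about (240,232), with the red grip near (234,240). The tub is at about (403,255), in front of the crate. I'll zoom in on both.

```bash
python3 - <<'E'
import cv2,numpy as np
t=cv2.imread("pics/top0.png");s=cv2.imread("pics/scene0.png")
def g(im,x,y,w,h,k):
    o=cv2.resize(im[y:y+h,x:x+w],None,fx=k,fy=k,interpolation=cv2.INTER_CUBIC)
    for i in range(0,w,10):
        cv2.putText(o,str(x+i),(i*k,8),0,.3,(0,255,255),1);o[::4,i*k]=(0,255,255)
    for j in range(0,h,10):
        cv2.putText(o,str(y+j),(0,j*k+4),0,.3,(0,255,255),1);o[j*k,::4]=(0,255,255)
    return o
a=g(t,195,170,100,100,6);
b=g(t,375,228,66,50,3)
cv2.imwrite("pics/z1.png",a)
cv2.imwrite("pics/z2.png",np.hstack([g(t,375,230,60,50,6),g(s,380,190,70,50,6)]))
cv2.imwrite("pics/z3.png",g(s,190,225,130,140,4))
E
```

```text
(no output)
```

View pics/z1.png

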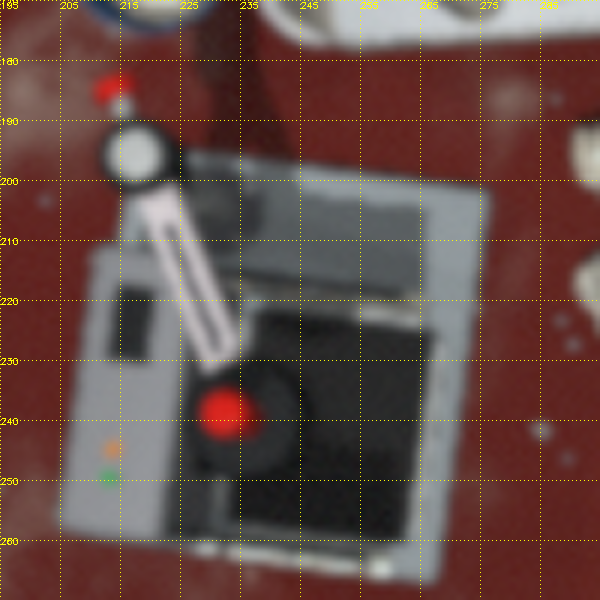

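View pics/z2.png

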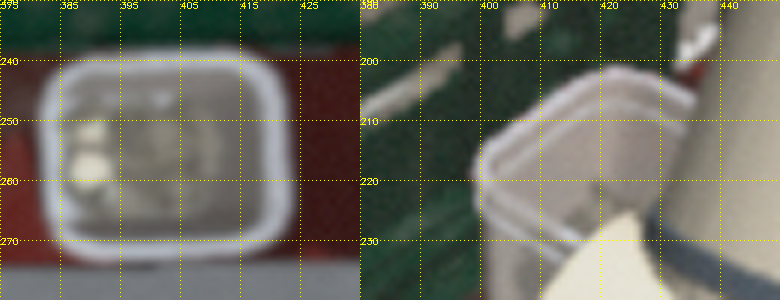

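View pics/z3.png

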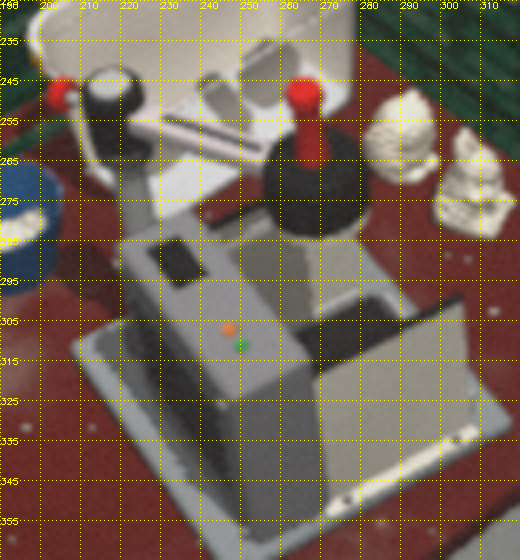

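The top zoom shows the grip top at (232.5,238.8). The plate's right-hand corners are at (276.5,201.2) and (267.8,267.2). The tub rim spans u 381.3–424.3 and v 237.8–273.7. In the scene zoom the reader top corners are (238,277), (268,315) and (248,324.5), and the plate corner is (318,331). Next I'll fit the poses.

```bash
cat > geo.py <<'E'
from rig import arm
import numpy as np,cv2
from scipy.optimize import least_squares
C={n:arm.get_calibration(n) for n in("scene","top")}
def proj(n,p):
    T=np.linalg.inv(C[n]["cam_to_world"]);q=C[n]["intrinsics"]@(T[:3,:3]@np.asarray(p).T+T[:3,3:])
    return (q[:2]/q[2]).T
def ray(n,uv,z):
    M=C[n]["cam_to_world"];d=M[:3,:3]@np.linalg.solve(C[n]["intrinsics"],[*uv,1]);o=M[:3,3]
    return o+d*(z-o[2])/d[2]
def place(s,P):
    P=np.atleast_2d(P)/1000;c,k=np.cos(s[2]),np.sin(s[2])
    return P@np.array([[c,-k,0],[k,c,0],[0,0,1]]).T+[s[0],s[1],0]
E
python3 - <<'E'
from geo import *
obs=[("top",(144,-70,16),(276.5,201.2)),("top",(-80,-70,16),(267.8,267.2)),("scene",(-80,-70,16),(318,331.2)),
("scene",(144,134,16),(208,311)),("scene",(75,58,160),(238,276.8)),("scene",(-75,58,160),(268,315)),("top",(-75,58,160),(222,260.8))]
for o in obs: print(o[0],o[1],ray(o[0],o[2],o[1][2]/1000).round(4))
f=lambda s:np.concatenate([proj(n,place(s,P))[0]-uv for n,P,uv in obs])
r=least_squares(f,[.45,.2,0],loss="soft_l1");s=r.x;print("station",s,np.degrees(s[2]));print(f(s).reshape(-1,2).round(1).tolist())
print("hinge",place(s,(112,80,266)))
print("grip top",ray("top",(232.5,238.8),.294),"scene",ray("scene",(265.7,248),.286))
h=ray("top",(217.5,195.8),.24);print("post",h)
# tub rim
im=cv2.imread("pics/top0.png");
for uv in[(381.3,255),(424.3,255),(402,237.8),(402,273.7)]:print("rim",ray("top",uv,.119).round(4))
print("scene rim left",ray("scene",(398.5,217),.119))
# rim mask
roi=im[230:280,372:435].astype(int);hsv=cv2.cvtColor(im[230:280,372:435],cv2.COLOR_BGR2HSV)
m=((roi.min(2)>100)).astype(np.uint8);m[43:]=0 if False else m[43:]
n,l,st,_=cv2.connectedComponentsWithStats(m);print(st.tolist())
E
```

```text
top (144, -70, 16) [0.6322 0.1737 0.016 ]
top (-80, -70, 16) [0.4079 0.2049 0.016 ]
scene (-80, -70, 16) [0.4065 0.2127 0.016 ]
scene (144, 134, 16) [0.6588 0.3769 0.016 ]
scene (75, 58, 160) [0.5784 0.3144 0.16  ]
scene (-75, 58, 160) [0.4318 0.337  0.16  ]
top (-75, 58, 160) [0.4317 0.3309 0.16  ]
station [ 0.49741746  0.26657176 -0.15037629] -8.615926637286577
[[-0.6, 0.8], [-1.3, 0.0], [0.6, -1.0], [-0.4, -0.1], [0.1, -0.7], [0.6, -0.5], [-1.4, -0.1]]
hinge [[0.62013833 0.3288902  0.266     ]]
grip top [0.49251367 0.27524287 0.294     ] scene [0.49654415 0.27733302 0.286     ]
post [0.62045963 0.32777404 0.24      ]
rim [ 0.4439 -0.1644  0.119 ]
rim [ 0.4422 -0.301   0.119 ]
rim [ 0.4976 -0.2313  0.119 ]
rim [ 0.384  -0.2288  0.119 ]
scene rim left [ 0.48846841 -0.17737696  0.119     ]
[[0, 0, 63, 45, 1670], [0, 8, 63, 42, 1480]]
```

The station fit is consistent: the post matches the hinge and the grip radius comes out near 137 mm. I'll cage the pin loosely with the fingers tangential to its arc and swing the arm clear.

```bash
cat >> geo.py <<'E'
def R(deg): # tool down, closing axis y at heading deg
    a=np.radians(deg);y=np.array([np.cos(a),np.sin(a),0]);z=np.array([0,0,-1.]);return np.column_stack([np.cross(y,z),y,z])
H=np.array([.620,.3285])
def arc(phi,rad=.138,z=.25): # phi: heading of arm from hinge, deg
    a=np.radians(phi);return np.array([H[0]+rad*np.cos(a),H[1]+rad*np.sin(a),z]),R(phi-90)
def st(m=""): print(m,"t",round(arm.current_t(),2),"p",arm.current_ee_pos().round(4),"F",np.round(arm.current_force(),1),"w",round(arm.current_width(),4),flush=True)
E
python3 - <<'E'
from geo import *
g=np.array([.4945,.2763]);phi=np.degrees(np.arctan2(*(g-H)[::-1]))%360;print(phi)
p,Rm=arc(phi)
arm.move_l([.168,-.602,.40],feed=.4)
arm.move_to([p[0],p[1],.40],Rm);st()
arm.grip(.04)
arm.move_l([p[0],p[1],.25],feed=.12);st("down")
arm.grip(.021);st("cage")
for a in np.arange(phi-12,117,-12):
    p,Rm=arc(a);arm.move_l(p,Rm,feed=.12)
st("swung");print(a)
arm.grip(.06);arm.move_l([p[0],p[1],.40],feed=.3);st("up")
# go toward the tub, out of the way of the top view
arm.move_to([.44,-.18,.35],R(90));st()
for n in("scene","top"): cv2.imwrite(f"pics/{n}1.png",arm.snapshot(n)[:,:,::-1])
def g_(im,x,y,w,h,k):
    o=cv2.resize(im[y:y+h,x:x+w],None,fx=k,fy=k,interpolation=cv2.INTER_CUBIC)
    for i in range(0,w,10):
        cv2.putText(o,str(x+i),(i*k,8),0,.3,(0,255,255),1);o[::4,i*k]=(0,255,255)
    for j in range(0,h,10):
        cv2.putText(o,str(y+j),(0,j*k+4),0,.3,(0,255,255),1);o[j*k,::4]=(0,255,255)
    return o
a=g_(cv2.imread("pics/top1.png"),180,165,110,110,5)[:, :]
b=g_(cv2.imread("pics/scene1.png"),190,215,130,150,4)
cv2.imwrite("pics/z4.png",cv2.resize(np.hstack([a[:550,150:520],cv2.resize(b,(430,496))[:, :].copy() if 0 else np.vstack([cv2.resize(b,(430,496)),np.zeros((54,430,3),np.uint8)])]),None,fx=1,fy=1))
E
```

```text
202.58419695181922
 t 3.98 p [0.4929 0.275  0.4   ] F [-0.  -0.4 -0.1] w 0.0915
down t 6.28 p [0.4929 0.2756 0.2506] F [ 0.3 -0.4  0.2] w 0.04
cage t 6.78 p [0.4926 0.2756 0.2502] F [-1.7  1.3  2.8] w 0.0214
swung t 9.52 p [0.5542 0.4492 0.2498] F [-3.   6.6 -0.1] w 0.0214
118.58419695181922
up t 10.91 p [0.554  0.4497 0.4002] F [ 0.8 -1.8 -0.7] w 0.0602
 t 13.2 p [ 0.4403 -0.1797  0.35  ] F [0.2 0.3 0.4] w 0.0598
```

View pics/z4.png

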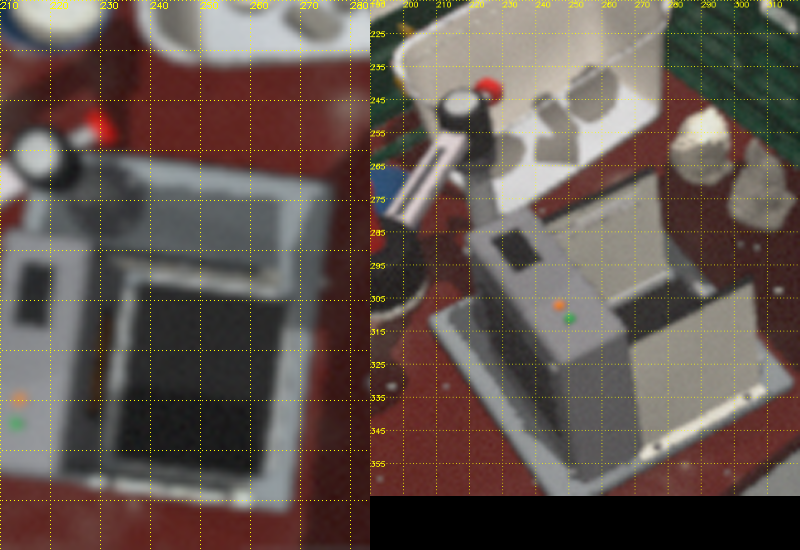

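The camera arm is now clear and the bay is open. In the top view the mat corners are about (237.4,221.6), (267,225), (262.4,260) and (233,257). I'll refine the station and tub poses with these.

```bash
python3 - <<'E'
from geo import *
obs=[("top",(144,-70,16),(276.0,201.6)),("top",(-80,-70,16),(267.8,267.2)),("scene",(-80,-70,16),(318,331.2)),
("scene",(144,134,16),(208,311.5)),("scene",(75,58,160),(238,276.8)),("scene",(-75,58,160),(268,315)),
("top",(63,53,18),(237.4,221.6)),("top",(63,-53,18),(267,225)),("top",(-63,-53,18),(262.4,260)),("top",(-63,53,18),(233,257))]
for o in obs[6:]: print(o[0],o[1],ray(o[0],o[2],o[1][2]/1000).round(4))
for sel in("top","scene","both"):
    O=[o for o in obs if sel in(o[0],"both")]
    f=lambda s:np.concatenate([proj(n,place(s,P))[0]-uv for n,P,uv in O])
    r=least_squares(f,[.49,.26,-.15],loss="soft_l1",f_scale=.5);s=r.x;print(sel,s.round(4),np.degrees(s[2]).round(2),f(s).reshape(-1,2).round(1).tolist())
# tub: template fit of rim outline by brightness (rim light vs dark) in top0
im=cv2.imread("pics/top0.png").astype(float).min(2);im=cv2.GaussianBlur(im,(0,0),.7)
def outl(hx,hy,r,n=12):
    pts=[]
    for sx,sy,a0 in((1,1,0),(-1,1,90),(-1,-1,180),(1,-1,270)):
        for a in np.radians(np.linspace(a0,a0+90,n)):pts.append((sx*(hx-r)+r*np.cos(a),sy*(hy-r)+r*np.sin(a),119))
    P=np.array(pts+[pts[0]]);d=np.r_[0,np.cumsum(np.linalg.norm(np.diff(P,axis=0),axis=1))];t=np.linspace(0,d[-1],200)
    return np.column_stack([np.interp(t,d,P[:,i]) for i in range(3)])
O,I=outl(51,61,18),outl(58,68,24)
def smp(P): 
    q=proj("top",P).astype(np.float32);return cv2.remap(im.astype(np.float32),q[:,:1],q[:,1:],cv2.INTER_LINEAR)
best=max((smp(place((x,y,a),O)).mean()-.5*smp(place((x,y,a),I)).mean()-.5*smp(place((x,y,a),outl(40,50,12))).mean(),x,y,np.degrees(a)) for x in np.arange(.43,.452,.001) for y in np.arange(-.242,-.222,.001) for a in np.radians(np.arange(-8,8.1,1)))
print("tub",best)
print("edge table",ray("top",(360,275),0),"crate front bottom?",ray("top",(360,238),.2))
E
```

```text
top (63, 53, 18) [0.5637 0.3067 0.018 ]
top (63, -53, 18) [0.551  0.2064 0.018 ]
top (-63, -53, 18) [0.4324 0.2228 0.018 ]
top (-63, 53, 18) [0.4438 0.322  0.018 ]
top [ 0.4971  0.264  -0.1336] -7.66 [[-0.0, 0.1], [-0.1, -0.2], [-0.4, -0.9], [1.0, -0.5], [0.9, 1.4], [-0.9, 0.6]]
scene [ 0.4958  0.2686 -0.1573] -9.02 [[0.4, -0.0], [-0.5, -0.3], [-0.0, -0.2], [0.1, 0.4]]
both [ 0.4972  0.2668 -0.1464] -8.39 [[-0.3, 0.4], [-1.3, 0.0], [0.7, -1.0], [-0.5, -0.3], [0.1, -0.5], [0.8, -0.4], [-1.0, -1.0], [0.4, -0.2], [-0.2, 1.6], [-1.9, 0.4]]
tub (np.float32(49.4317), np.float64(0.442), np.float64(-0.22999999999999998), np.float64(2.0))
edge table [ 0.37701753 -0.10891444  0.        ] crate front bottom? [ 0.49487987 -0.08864789  0.2       ]
```

```bash
python3 - <<'E'
from geo import *
print("crate corner",ray("top",(314,239),.2).round(3),"owl/rabbit",ray("top",(299,217),.03).round(3),ray("top",(299,195),.035).round(3),"jar",ray("top",(456,241),.096).round(3))
tub=np.array([.442,-.230,np.radians(2)])
g=place(tub,(0,-52,0))[0]
arm.move_to([g[0],g[1],.22],R(92));arm.grip(.044)
arm.move_l([g[0],g[1],.068],feed=.12);st("down")
arm.grip(.0);arm.sleep(.2);st("closed");print(arm.current_grasp_force())
if arm.current_width()>.008:
    arm.move_l([g[0],g[1],.10],feed=.05);st("lift");print(arm.current_torque().round(2),arm.current_grasp_force())
    arm.move_l([g[0],g[1],.33],feed=.15);st("high")
    cv2.imwrite("pics/s2.png",arm.snapshot("scene")[:,:,::-1])
E
```

```text
crate corner [0.493 0.049 0.2  ] owl/rabbit [0.576 0.097 0.03 ] [0.65  0.096 0.035] jar [ 0.486 -0.411  0.096]
down t 15.88 p [ 0.4441 -0.2822  0.0686] F [ 0.3 -0.7 -0.3] w 0.044
closed t 16.67 p [ 0.4439 -0.282   0.0681] F [-0.4 -0.1  4.6] w 0.0122
30.000528395175934
lift t 17.46 p [ 0.4437 -0.2819  0.0999] F [ 0.6  0.3 -2.9] w 0.0117
[-0.04 -0.12  0.06] 29.999499320983887
high t 19.14 p [ 0.4435 -0.2817  0.3293] F [-0.7  0.1 -3. ] w 0.0117
```

View pics/s2.png

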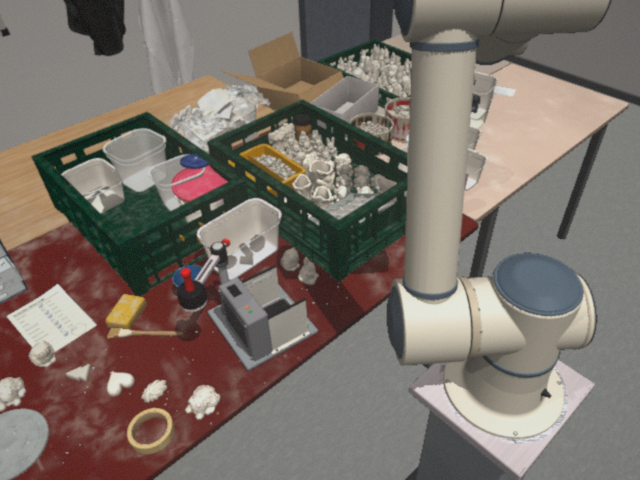

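The lift shows -3.3 N, which matches the tub's weight, and the arm hides the tub in this view. Next I'll carry it to the free spot beside the station, turn it there and set it down for the regrip.

```bash
cat >> geo.py <<'E'
def lower(zstop,thr,step=.0012):
    p=arm.current_ee_pos().copy();f0=arm.current_force()[2]
    while p[2]>zstop and arm.current_force()[2]-f0<thr:
        p[2]-=step;arm.move_l(p,feed=.04)
    st("lowered")
def crop(n,name,x,y,w,h,k):
    im=arm.snapshot(n)[:,:,::-1].copy();cv2.imwrite(f"pics/{name}_full.png",im)
    o=cv2.resize(im[y:y+h,x:x+w],None,fx=k,fy=k,interpolation=cv2.INTER_CUBIC)
    for i in range(0,w,10):
        cv2.putText(o,str(x+i),(i*k,8),0,.3,(0,255,255),1);o[::4,i*k]=(0,255,255)
    for j in range(0,h,10):
        cv2.putText(o,str(y+j),(0,j*k+4),0,.3,(0,255,255),1);o[j*k,::4]=(0,255,255)
    cv2.imwrite(f"pics/{name}.png",o)
YAW=-8.3
E
python3 - <<'E'
from geo import *
d=np.array([np.cos(np.radians(YAW)),np.sin(np.radians(YAW))])
g=np.array([.455,.13])-.052*d
arm.move_l([*g,.33],R(YAW),feed=.16);st("over")
arm.move_l([*g,.078],feed=.13);arm.sleep(.2);st()
lower(.064,1.5)
arm.grip(.044);st("open")
p=arm.current_ee_pos();arm.move_l([*p[:2],.25],feed=.2)
# go over the +x wall (station -y side), but wait aside for a picture
n=np.array([-d[1],d[0]])
w=np.array([.455,.13])-.042*n
arm.move_to([.40,-.15,.35],R(YAW+90));st()
crop("top","z5",200,190,130,90,6)
E
```

```text
over t 21.98 p [0.4035 0.1373 0.33  ] F [-0.5 -0.3 -3.5] w 0.0117
 t 24.27 p [0.4037 0.1375 0.0782] F [ 0.8  0.  -3.1] w 0.0116
lowered t 26.52 p [0.4038 0.1376 0.0677] F [-2.9  0.   7.9] w 0.0118
open t 27.18 p [0.4037 0.1375 0.0674] F [0.6 0.5 0.5] w 0.0441
 t 30.27 p [ 0.4    -0.1497  0.3497] F [ 0.9 -0.4  0.6] w 0.0441
```

View pics/z5.png

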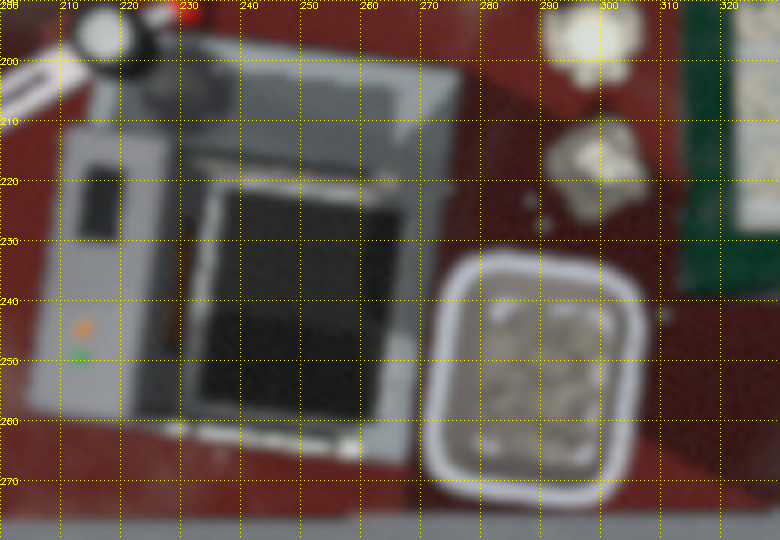

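The top view shows the tub flat and parallel to the station, centre about (288,252), with its surroundings undisturbed. I'll fit the tub here to get the camera-to-robot offset, then compare it with the bay in the same picture.

```bash
cat >> geo.py <<'E'
def outl(hx,hy,r,n=12):
    pts=[]
    for sx,sy,a0 in((1,1,0),(-1,1,90),(-1,-1,180),(1,-1,270)):
        for a in np.radians(np.linspace(a0,a0+90,n)):pts.append((sx*(hx-r)+r*np.cos(a),sy*(hy-r)+r*np.sin(a),0))
    P=np.array(pts+[pts[0]]);d=np.r_[0,np.cumsum(np.linalg.norm(np.diff(P,axis=0),axis=1))];t=np.linspace(0,d[-1],200)
    return np.column_stack([np.interp(t,d,P[:,i]) for i in range(3)])
def tubfit(path,s0,z=119):
    im=cv2.GaussianBlur(cv2.imread(path).astype(np.float32).min(2),(0,0),.7)
    Z=np.array([0,0,z]);L=[(outl(51,61,18)+Z,1),(outl(58,68,24)+Z,-.5),(outl(42,52,12)+Z,-.5)]
    def sc(s):
        v=0
        for P,w in L:
            q=proj("top",place(s,P)).astype(np.float32);v+=w*cv2.remap(im,q[:,:1].copy(),q[:,1:].copy(),cv2.INTER_LINEAR).mean()
        return v
    from scipy.optimize import minimize
    r=minimize(lambda s:-sc(s),s0,method="Nelder-Mead",options=dict(initial_simplex=np.array(s0)+np.vstack([np.zeros(3),np.diag([.006,.006,.05])])))
    return r.x,-r.fun
E
python3 - <<'E'
from geo import *
s,v=tubfit("pics/z5_full.png",[.455,.13,np.radians(-98.3)]);print(s.round(4),np.degrees(s[2]).round(2),v)
# sub-pixel edges in same picture: sample intensity along station-frame lines at z, averaged over the other axis
im=cv2.imread("pics/z5_full.png").astype(np.float32)
st0=(.497,.265,np.radians(YAW))
def edge(axis,lo,hi,a,b,z,ch):
    t=np.arange(lo,hi,.5);o=np.linspace(a,b,25);pr=np.zeros(len(t))
    for q in o:
        P=np.zeros((len(t),3));P[:,axis]=t;P[:,1-axis]=q;P[:,2]=z
        uv=proj("top",place(st0,P)).astype(np.float32);pr+=cv2.remap(im[:,:,ch].copy(),uv[:,:1].copy(),uv[:,1:].copy(),cv2.INTER_CUBIC)[:,0]
    g=np.abs(np.gradient(cv2.GaussianBlur((pr/25)[:,None],(1,9),2)[:,0]));k=g.argmax();return t[k],round(float(g[k]),1)
print("plate -y edge(-70)",edge(1,-85,-60,-75,-30,16,1),edge(1,-85,-60,60,135,16,1))
print("mat -y",edge(1,-62,-42,-50,50,18,1),"mat +y rail",edge(1,42,62,-50,50,18,1))
print("mat +x",edge(0,50,72,-40,40,18,1),"mat -x",edge(0,-72,-50,-40,40,18,1))
print("plate +x edge(144)",edge(0,135,155,-60,20,16,1))
E
```

```text
[ 0.4546  0.1288 -1.7096] -97.95 48.20841598510742
plate -y edge(-70) (np.float64(-77.5), 7.5) (np.float64(-70.5), 3.2)
mat -y (np.float64(-49.5), 5.2) mat +y rail (np.float64(52.0), 5.0)
mat +x (np.float64(62.5), 6.3) mat -x (np.float64(-70.0), 5.6)
plate +x edge(144) (np.float64(146.5), 6.5)
```

The image fit (0.4546, 0.1288) agrees with the robot's own figure (0.455, 0.13) to about 1 mm, so the top camera can be trusted. In the top view the plate edge, mat and post all put the station at about (0.498, 0.264), yaw -8.0°. I'll regrip the wall opposite the label, carry the tub over and lower it under force watch.

```bash
python3 - <<'E'
from geo import *
u=lambda a:np.array([np.cos(np.radians(a)),np.sin(np.radians(a))])
w=np.array([.4548,.1295])-.042*u(81.7)
arm.move_to([*w,.22],R(81.7))
arm.grip(.040);arm.move_l([*w,.068],feed=.13);st("down")
arm.grip(0.);arm.sleep(.2);st("closed")
assert arm.current_width()>.008
arm.move_l([*w,.09],feed=.05);arm.move_l([*w,.275],feed=.16);st("up");print(arm.current_torque().round(2))
g=np.array([.498,.264])-.042*u(82)
arm.move_l([*g,.275],R(82),feed=.15);arm.sleep(.2)
arm.move_l([*g,.20],feed=.1);arm.sleep(.2);st("hover")
crop("scene","z6",190,200,150,130,5)
E
```

```text
down t 32.99 p [0.4491 0.088  0.0685] F [ 0.2  0.5 -0.5] w 0.0395
closed t 33.73 p [0.4488 0.088  0.0682] F [-0.9  0.7  5.5] w 0.0119
up t 35.63 p [0.4483 0.0879 0.2742] F [ 0.4  0.7 -3.1] w 0.0123
[-0.06 -0.1  -0.  ]
hover t 38.02 p [0.4924 0.2225 0.2005] F [ 0.3 -0.2 -3.6] w 0.0118
```

View pics/z6.png

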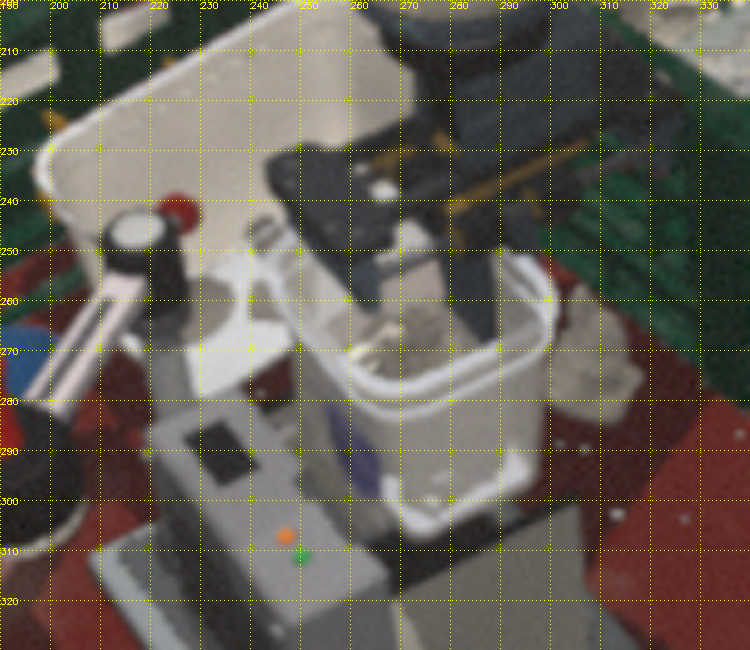

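The tub hangs upright above the bay with the purple label at (260,290) facing the reader. Lowering it now, with a force check at each step.

```bash
python3 - <<'E'
from geo import *
p=arm.current_ee_pos().copy();f0=arm.current_force()
for z in np.r_[np.arange(.18,.099,-.02),np.arange(.096,.0905,-.002)]:
    arm.move_l([*p[:2],z],feed=.06);f=arm.current_force()-f0
    if np.linalg.norm(f)>4: st("contact early");break
else:
    st("near");lower(.083,2,.001)
print((arm.current_force()-f0).round(1),arm.current_torque().round(2))
E
```

```text
near t 41.24 p [0.4923 0.2224 0.0919] F [-0.7 -0.3 -2.8] w 0.0118
lowered t 42.74 p [0.4924 0.2225 0.0861] F [-2.3 -1.   4.2] w 0.0117
[-2.2 -1.   7.2] [-0.13  0.1   0.06]
```

Contact came at TCP z = 0.0861 m, which is mat height. Release, retreat and look.

```bash
python3 - <<'E'
from geo import *
arm.grip(.036);st("open")
p=arm.current_ee_pos();arm.move_l([*p[:2],.24],feed=.15)
arm.move_to([.42,-.02,.38],R(60));st()
crop("top","z7",195,175,100,100,6)
s,v=tubfit("pics/z7_full.png",[.498,.264,np.radians(-98)],137);print(s.round(4),np.degrees(s[2]).round(2),v)
E
```

```text
open t 43.3 p [0.4923 0.2224 0.0859] F [-0.1 -0.2 -0.7] w 0.0361
 t 45.59 p [ 0.4202 -0.0194  0.3793] F [ 0.8 -0.4  0.4] w 0.0364
[ 0.4978  0.2629 -1.7084] -97.89 34.274925231933594
```

View pics/z7.png

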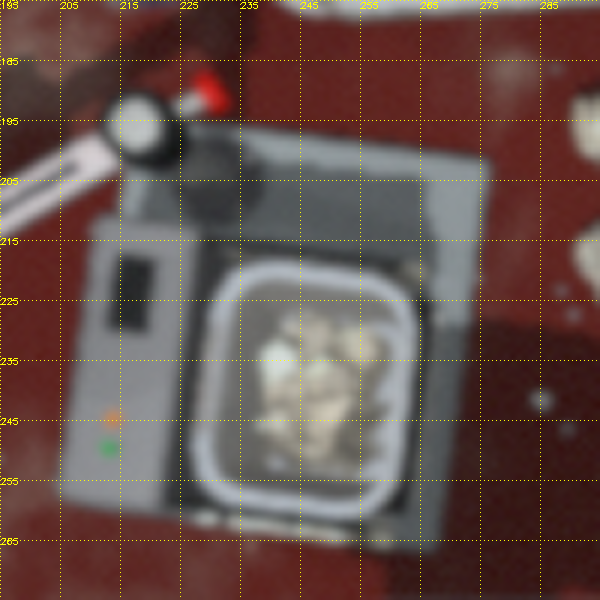

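The tub sits in the bay parallel to the rails, rim centre near (248,239), and the fit agrees with the station. Swinging the camera arm home with a force-guarded finish.

```bash
python3 - <<'E'
from geo import *
p,Rm=arc(118.6)
arm.move_to([*p[:2],.40],Rm);arm.grip(.044);arm.move_l([*p[:2],.25],feed=.15);st("down")
arm.grip(.021);st("cage")
for a in np.arange(128,203,12): arm.move_l(*arc(a),feed=.11)
st("near home")
a=204.
while a<214:
    arm.move_l(*arc(a),feed=.05)
    t=np.array([-np.sin(np.radians(a)),np.cos(np.radians(a)),0]);f=-arm.current_force()@t
    print(round(a,1),round(f,1),end="; ")
    if f>12:break
    a+=.6
st("home");arm.sleep(.3)
arm.grip(.044);p=arm.current_ee_pos();arm.move_l([*p[:2],.38],feed=.2)
arm.move_to([.42,-.02,.38],R(60));st()
crop("top","z8",195,175,100,100,6)
E
```

```text
down t 48.93 p [0.5543 0.4499 0.2511] F [ 1.   0.4 -0.4] w 0.0439
cage t 49.48 p [0.554  0.4497 0.2503] F [-0.9  0.3  2.5] w 0.0211
near home t 52.28 p [0.4916 0.2814 0.2502] F [ 4.4  0.9 -0.9] w 0.0211
204.0 -0.6; 204.6 -1.6; 205.2 -0.5; 205.8 -1.2; 206.4 0.1; 207.0 -0.9; 207.6 3.3; 208.2 13.6; home t 54.38 p [0.4986 0.2654 0.2501] F [-0.2 15.3 -0.8] w 0.0211
 t 57.15 p [ 0.4204 -0.0195  0.3798] F [ 0.9 -0.3 -0.2] w 0.0438
```

View pics/z8.png

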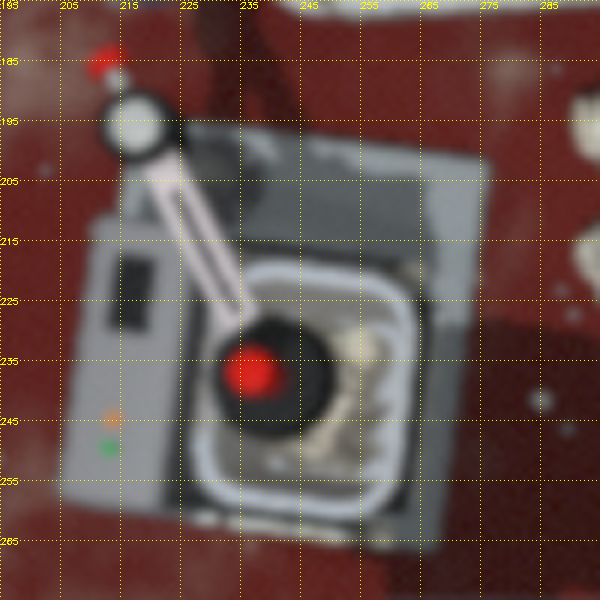

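The camera is centred over the tub: the grip top at (236.7,237.2) works out to about (0.497, 0.264), the bay centre. The firm 13.6 N stop came at the expected angle, and the tub has not moved.

```bash
python3 -c "
from rig import arm
print(arm.sign_off(),arm.current_t())"
```

```text
the job is handed in; nothing more can be done
the job is handed in; nothing more can be done
```

The job is handed in after about 57 s: the tub stands flat in the bay with its label to the reader, the camera arm is home against its stop, and the other things were not touched.

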